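# Start the long fixing screw of a leaf-analyser head at the bottom of its well

## Robot

A 6-joint arm with a two-finger parallel gripper is mounted at the origin on the work surface. World frame = base frame: x ahead of the robot, y to its left, z up, the work surface at z = 0. Lengths are in mm, angles in rad, forces in N, time in s.
With the tool pointing down it reaches from about 350 to 775 mm from the base axis. Payload 7.3 kg.
Tool frame: the origin (TCP) lies at the very end of the fingers, on their centre line; the grasp point (between the pads) lies 19 mm behind it (bot.tcp_to_grasp is the distance from the TCP to the grasp point, in mm); z points along the fingers, y is the direction in which the jaws open and shut (so a half turn about z gives the same grasp; the last joint's range is limited). The gripper opens to 92 mm and grips with 3 to 60 N. Pads are 19 mm wide; open, the fingers measure 130 mm over their backs; the gripper's body (75 mm by 190 mm) begins 47 mm behind the grasp point.
Start: joints at [-1.477, 0.342, 1.524, -0, 1.275, -0.146], TCP at [124.713, -509.992, 226.741] pointing down, gripper open.
Joint ranges: [-2.53, 2.53], [-0.77, 2.02], [0.04, 2.7], [-1, 4.14], [0.28, 2.66], [-3.11, 3.11]. Speed limits (rad/s): [2.57, 2.57, 3.14, 3.14, 3.14, 3.14].

## Interface

Orientations are given as [roll, pitch, yaw] about the fixed x, y, z axes, in that order (R = Rz(yaw) Ry(pitch) Rx(roll)).
In Python, from plant import bot gives the robot as it stands. The module is installed in compiled form; this text tells all that it offers.
- The arm moves only by the tool carry_out, never from a script. Its argument "motion" is a list of rows, each a list of 5 numbers: the closure, from 0 (fully open) to 1 (shut), then the shift along the tool's x, y, z in mm, then the turn about the tool's z in degrees. In form: [[claw, dx, dy, dz, spin], ...]. A call has 1 to 10 rows; each row is the pose to reach, as a shift and turn from the pose measured when the call began, along the tool's axes at that moment; what a row does not reach only later rows make up. A row lasts 1/8 s, in which the tool goes at most 62.5 mm and 10.7 degrees, less where a joint would pass 70% of its speed; a pose out of reach is approached as far as the arm can. A call with a gripper value outside its range is refused whole. The fingers move at their own pace and stop on an object; the grip force is fixed at half the most. Time passes only in rows, so rows that repeat a pose let the fingers close. It gives the time, the measured TCP pose, the force and the opening at its end, in the units of the state.
- bot.get_obs(): the state, without advancing time (a new reading comes with each control period).
- bot.capture(name): name is "scene" or "top"; returns a dict with "color" (420x560x3 uint8, red, green, blue), "depth" (420x560 float32, mm along the optical axis (not along the pixel's ray), 0 where there is no reading), "K" (3x3 intrinsics, pixels), "camera_from_world" (4x4, takes a point from world to camera coordinates). Camera axes: x right, y down, z forward; pixel columns grow to the right and rows downward; lengths in mm; the calibration is good to about 2 mm. A picture is of the moment at which its call begins.
- bot.close_job(): hands the job in, once; it reports no verdict.
The state is a dict: "time": time; "joint_positions": joint angles; "dq": joint speeds; "tau": joint torques, N m; "tool_pos": TCP position; "tcp_rot": TCP orientation; "contact_force": force on the tool from outside, world axes, zero at the start; "moment": the same for the moment, N m; "grip_width": finger opening in mm.
Only numpy, scipy, OpenCV 4.12 (cv2) and the standard library are available. Lean on these libraries where they do the work, as an engineer would, in place of code of your own. Each camera call takes 0.05 s, during which the arm holds its last target.

## Task

Fasten the white sensor head: take the green wing screw from the rack, lower it upright into the green-collared well with its wing in line with the black marks until its flange sits on the collar, then turn it clockwise (seen from above) about a sixth of a turn, to the yellow marks, so that the thread at the bottom takes hold. Let go of it, and leave the orange and the black screw in the rack.

Things in the scene. Friction and masses are not known exactly. Their poses are not given: they have to be found in the camera images.
- screw_green: Green wing screw (sizes in mm), 120 g, upright in a rack. Origin: underside centre of its flange (50 wide, 5 thick), resting on the rack's top (105 above table; 3 places 75 apart). z up the axis, x along the wing and foot; same after half a turn. Wing: 38 long (x), 14 thick (y), z 12 to 50; grip across y at z 30. Below: shank 12 thick, 92 long, ending in a thread foot 24 (x) by 8 (y), 8 high.
- screw_orange: Orange wing screw, shank 60 long, otherwise like the green one, in another place of the rack; stays there.
- screw_black: Black-headed wing screw, same shape and size as the green one, in another place of the rack; stays there.
- well (a point): Mouth centre of a round well, 38 mm wide, in the flat top (150 x 140, 110 above table) of a fixed white sensor head. z up; x along the yellow marks, where the wing ends. Black marks and slot lie 60 deg counterclockwise of x (from above). Slot 72 below the mouth, 32 x 17: the foot passes with the wing within 25 deg of the black marks, else stands 20 proud; then turns clockwise to a stop at 70 deg.
There are look-alikes about, which are no part of the job. There is more than one size of the screw_green; the job needs the middle-sized.

How it is judged (in metres and radians):
On the way:
1. the green screw is down in the well, its flange on the collar, still near the black marks (horizontal distance between screw_green and well below 0.012 m and z of screw_green in the frame of well below 0.01 m and angle between screw_green's own z axis and vertical below 0.18 rad and angle between the x axis of screw_green and the x axis of well, either way round above 0.55 rad), for 0.1 s.
At the end, for the whole second after the job is handed in: The green screw is released and at rest in the well: its axis within 12 mm of the well's, its flange within 10 mm of the collar, upright within 10 degrees, its wing within 28 degrees of the yellow marks (horizontal distance between screw_green and well below 0.012 m and z of screw_green in the frame of well below 0.01 m and angle between screw_green's own z axis and vertical below 0.18 rad and angle between the x axis of screw_green and the x axis of well, either way round below 0.5 rad and linear speed of screw_green below 0.03 m/s); the robot touches nothing.
It fails at once if the orange or the black screw is moved more than 40 mm (distance of any of screw_orange, screw_black from where it was at the start of the episode above 0.04 m).
It also fails if it takes over 42 s, if anything falls off the work surface, if the arm or the gripper's body presses on something with over 40 N, if the wrist force passes 120 N, or if a joint passes its speed limit or range.

## Working session

There is one attempt and no reset: what is moved stays moved. The work goes in short steps, Python scripts to look and compute and a tool call to move; the robot and the scene stay as the last step left them, time stands still between calls to the robot, and variables do not carry over. Pictures are saved under pics/ and viewed, and the job is handed in when it is done.

Besides the shell and the picture viewer there is one more tool, called after "Emit:" by a JSON object that holds its "api" and its "payload", one argument or row to a line. carry_out: Moves the arm, as the interface text tells. Its arguments: {"type":"object","properties":{"motion":{"type":"array","items":{"type":"array","items":{"type":"number"}}}},"required":["motion"]}

```bash
mkdir -p pics; python3 - <<'E'
from plant import bot
import cv2,numpy as np
o=bot.get_obs();print(o['time'],o['tool_pos'],o['tcp_rot'],o['contact_force'],o['grip_width'],bot.tcp_to_grasp)
for n in ('scene','top'):
    c=bot.capture(n);cv2.imwrite(f'pics/{n}0.png',c['color'][:,:,::-1]);np.savez(f'{n}0.npz',**c);print(n,c['K'].tolist(),np.round(c['camera_from_world'],3).tolist())
E
```

```text
0.0 [ 124.65174161 -509.5537953   226.03401445] [-3.14002520e+00 -1.91242289e-04  2.39809544e-01] [ 0.38867888 -0.41370251 -0.19002059] 91.55756900833175 18.8
scene [[417.99631024326186, 0.0, 276.8403525203311], [0.0, 417.99631024326186, 211.6874096947937], [0.0, 0.0, 1.0]] [[-0.287, 0.958, 0.01, 53.79], [0.513, 0.163, -0.843, -147.945], [-0.809, -0.236, -0.538, 1345.644], [0.0, 0.0, 0.0, 1.0]]
top [[411.2695828107423, 0.0, 281.11315756600743], [0.0, 411.2695828107423, 206.2539128361728], [0.0, 0.0, 1.0]] [[-0.019, -1.0, -0.022, 114.856], [-0.998, 0.02, -0.059, 516.083], [0.059, 0.021, -0.998, 809.827], [0.0, 0.0, 0.0, 1.0]]
```

View pics/scene0.png

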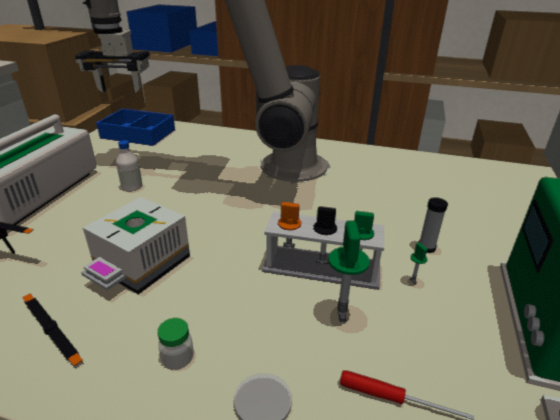

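View pics/top0.png

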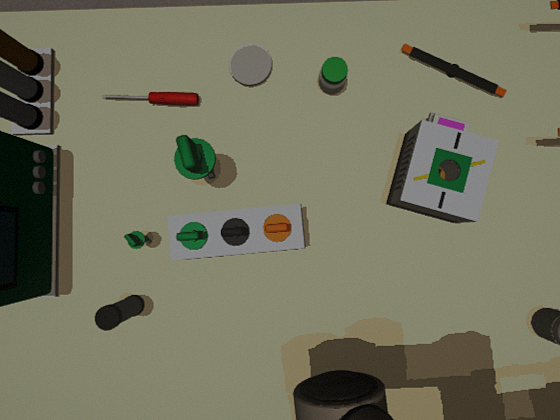

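```bash
cat > h.py <<'E'
import numpy as np,cv2
def load(f):
    d=np.load(f);return d['color'],d['depth'],d['K'],d['camera_from_world']
def cast(uv,K,T,z):
    uv=np.atleast_2d(uv).astype(float);R=T[:3,:3];c=-R.T@T[:3,3]
    d=np.c_[uv,np.ones(len(uv))]@np.linalg.inv(K).T@R
    return c+d*((z-c[2])/d[:,2])[:,None]
def pts(depth,K,T):
    v,u=np.indices(depth.shape);d=depth
    P=np.stack([(u-K[0,2])/K[0,0]*d,(v-K[1,2])/K[1,1]*d,d],-1)
    return (P-T[:3,3])@T[:3,:3]
E
python3 - <<'E'
from h import *
c,d,K,T=load('top0.npz')
a=cv2.resize(c[195:265,150:320],None,fx=4,fy=4,interpolation=2);b=cv2.resize(c[110:225,380:505],None,fx=4.5,fy=4.5,interpolation=2)
cv2.imwrite('pics/cr.png',a[:,:,::-1]);cv2.imwrite('pics/cw.png',b[:,:,::-1])
P=pts(d,K,T);hsv=cv2.cvtColor(c,cv2.COLOR_RGB2HSV)
g=cv2.inRange(hsv,(50,100,30),(90,255,255))
n,l,s,ce=cv2.connectedComponentsWithStats(g)
for i in range(1,n):
    if s[i,4]>60:
        z=P[...,2][(l==i)];print(s[i],ce[i],'z pct',np.percentile(z,[5,25,50,75,95]).round())
c2,d2,K2,T2=load('scene0.npz')
cv2.imwrite('pics/cs.png',cv2.resize(c2[190:330,250:440],None,fx=4,fy=4,interpolation=2)[:,:,::-1])
E
```

```text
[322  57  26  25 518] [334.27606178  69.1023166 ] z pct [68. 70. 71. 72. 73.]
[ 174  135   41   44 1189] [193.46257359 156.99495374] z pct [139. 140. 142. 204. 206.]
[427 148  45  44 985] [449.27614213 169.67918782] z pct [109. 110. 111. 112. 113.]
[177 222  30  28 579] [192.15889465 235.39205527] z pct [109. 110. 112. 154. 157.]
[125 231  20  18 207] [135.33816425 239.22705314] z pct [65. 66. 68. 96. 99.]
```

View pics/cr.png

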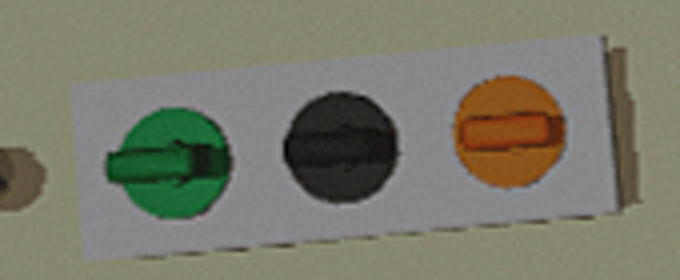

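View pics/cw.png

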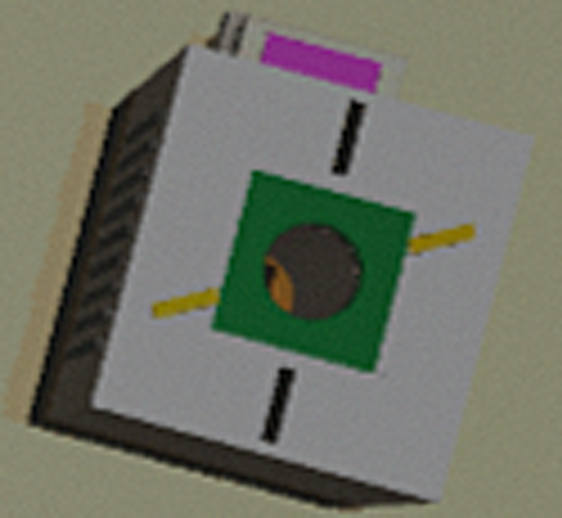

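View pics/cs.png

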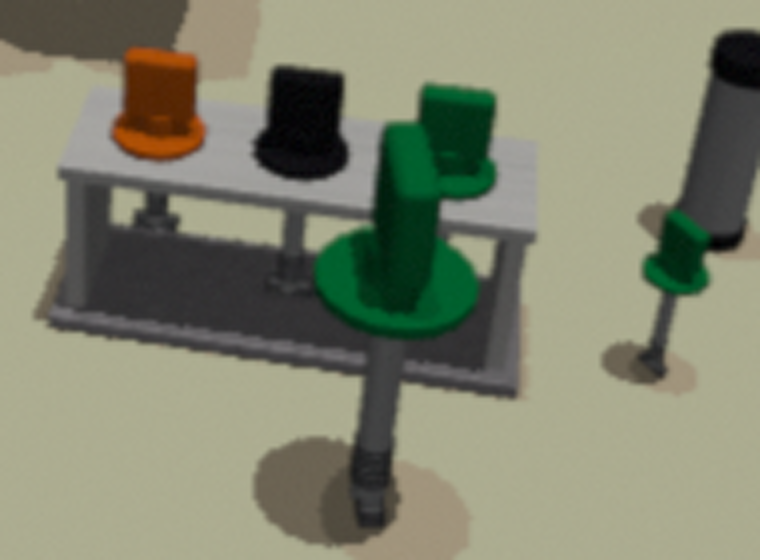

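```bash
cat >> h.py <<'E'
def meas_top(f='top0.npz'):
    c,d,K,T=load(f);P=pts(d,K,T);hsv=cv2.cvtColor(c,cv2.COLOR_RGB2HSV)
    return c,d,K,T,P,hsv
def fit(p): # min area rect, mm
    return cv2.minAreaRect(np.float32(p[:,:2]))
E
python3 - <<'E'
from h import *
c,d,K,T,P,hsv=meas_top()
g=cv2.inRange(hsv,(50,100,30),(90,255,255))
n,l,s,ce=cv2.connectedComponentsWithStats(g)
big=l==l[157,193]; scr=l==l[235,185]
print([l[157,193],l[235,185]])
for nm,m,zt in(('big',big,205),('green',scr,155)):
    w=m&(abs(P[...,2]-zt)<4); v,u=np.nonzero(w); q=cast(np.c_[u,v],K,T,zt); print(nm,'wing',len(q),fit(q),q.mean(0))
    fl=m&(P[...,2]<zt-35);v,u=np.nonzero(fl);q=cast(np.c_[u,v],K,T,zt-45);print(' flange circ',cv2.minEnclosingCircle(np.float32(q[:,:2])))
gr=scr&(P[...,2]<120)
allf=scr|0
# other wings
for nm,u0,lo,hi in (('orange',277,(0,120,60),(20,255,255)),('black',235,(0,0,0),(180,255,60))):
    m=cv2.inRange(hsv,lo,hi)>0; U=np.indices(m.shape)[1];V=np.indices(m.shape)[0]
    m&=(abs(U-u0)<22)&(abs(V-231)<18)
    v,u=np.nonzero(m&(abs(P[...,2]-155)<4));q=cast(np.c_[u,v],K,T,155);print(nm,'wing',fit(q),q.mean(0))
    v,u=np.nonzero(m&(P[...,2]<120));q=cast(np.c_[u,v],K,T,110);print(' fl',cv2.minEnclosingCircle(np.float32(q[:,:2])))
# rack top
V,U=np.indices(d.shape)
rk=(abs(P[...,2]-105)<12)&(U>155)&(U<315)&(V>195)&(V<270); v,u=np.nonzero(rk);q=cast(np.c_[u,v],K,T,105);print('rack',fit(q))
# head top
hd=(abs(P[...,2]-110)<8)&(U>380)&(V>100)&(V<235)
v,u=np.nonzero(hd);q=cast(np.c_[u,v],K,T,110);print('head',len(q),fit(q))
col=l==l[160,437] ;v,u=np.nonzero(col);q=cast(np.c_[u,v],K,T,111);print('collar',l[160,437],fit(q))
ye=(cv2.inRange(hsv,(20,150,80),(35,255,255))>0)&(U>400)&(U<500)&(V>150)&(V<190)
n2,l2,s2,c2=cv2.connectedComponentsWithStats(ye.astype(np.uint8));print(s2[1:],c2[1:])
cc=[c2[i] for i in range(1,n2) if s2[i,4]>10];y=cast(cc,K,T,110);print('yellow',y)
bk=(hsv[...,2]<50)&(U>425)&(U<475)&(V>128)&(V<212)
n3,l3,s3,c3=cv2.connectedComponentsWithStats(bk.astype(np.uint8))
for i in range(1,n3):
    if s3[i,4]>8: print('blk',s3[i],c3[i],cast(c3[i],K,T,110))
# hole: contour inner
m=(U>425)&(U<475)&(V>145)&(V<195)&~col
n4,l4,s4,c4=cv2.connectedComponentsWithStats(m.astype(np.uint8))
i=l4[170,451];v,u=np.nonzero(l4==i);q=cast(np.c_[u,v],K,T,110);print('hole',s4[i],cv2.minEnclosingCircle(np.float32(q[:,:2])),q.mean(0))
E
```

```text
[np.int32(4), np.int32(13)]
big wing 377 ((596.3834228515625, 249.57015991210938), (52.80052947998047, 19.207822799682617), 15.573027610778809) [596.08673173 249.67451863 205.        ]
 flange circ ((597.617431640625, 250.53868103027344), 40.79052734375)
green wing 170 ((463.397705078125, 259.694580078125), (13.801933288574219, 35.71158218383789), 4.610329627990723) [463.48107576 259.79231143 155.        ]
 flange circ ((464.2312927246094, 263.3312683105469), 26.626888275146484)
orange wing ((474.65960693359375, 111.02230072021484), (13.716815948486328, 36.999847412109375), 4.114470958709717) [474.5720059  110.59357557 155.        ]
 fl ((475.009521484375, 111.3990478515625), 24.643190383911133)
black wing ((468.98846435546875, 184.77340698242188), (13.5928373336792, 37.391029357910156), 4.0962724685668945) [468.9281637  184.94257767 155.        ]
 fl ((469.3411560058594, 185.7039337158203), 24.618520736694336)
rack ((469.02294921875, 185.6390380859375), (80.08769226074219, 240.09707641601562), 4.276608943939209)
head 6519 ((570.96484375, -195.11471557617188), (144.0253448486328, 151
[... 181 characters left out ...]
  6  44]] [[477.39534884 162.48837209]
 [420.77272727 176.84090909]]
yellow [[ 583.44118072 -246.78088916  110.        ]
 [ 559.99145871 -146.08249468  110.        ]]
blk [454 133   7  16  43] [456.93023256 140.37209302] [[ 623.93909859 -212.54977951  110.        ]]
blk [440 160  21  20 166] [450.53614458 167.21686747] [[ 576.03923123 -199.19721442  110.        ]]
blk [439 192   6  16  42] [441.30952381 199.26190476] [[ 519.35580903 -180.58604774  110.        ]]
blk [426 208  13   4  29] [430.4137931  210.06896552] [[ 500.61376644 -160.70706531  110.        ]]
hole [439 160  21  21 356] ((571.2343139648438, -195.69126892089844), 18.865249633789062) [ 571.19648276 -195.92643559  110.        ]
```

```bash
cat > go.py <<'E'
import sys,numpy as np
from scipy.spatial.transform import Rotation as Ro
from plant import bot
def to(x,y,z,yawdeg):
    o=bot.get_obs();R=Ro.from_euler('xyz',o['tcp_rot']).as_matrix()
    d=R.T@(np.array([x,y,z])-o['tool_pos']);yaw=np.degrees(np.arctan2(R[1,0],R[0,0]))
    print('t',round(o['time'],2),'pos',o['tool_pos'].round(1),'rpy',np.degrees(o['tcp_rot']).round(1),'F',o['contact_force'].round(1),'w',round(o['grip_width'],1),'q',o['joint_positions'].round(2))
    print('shift',d.round(1),'spin',round(-((yawdeg-yaw+180)%360-180),1))
if __name__=='__main__': to(*map(float,sys.argv[1:5]))
E
python3 go.py 500 -250 280 50
```

```text
t 0.1 pos [ 124.7 -509.6  226.1] rpy [-179.9   -0.    13.7] F [-0.2  0.8 -0.3] w 91.4 q [-1.48  0.34  1.52  0.    1.28 -0.15]
shift [ 426.2 -163.1  -53.6] spin -36.3
```

Emit:
{"api": "carry_out", "payload": {
  "motion": [
    [0, 50, -20, -20, -5],
    [0, 100, -40, -54, -10],
    [0, 160, -61, -54, -15],
    [0, 215, -82, -54, -20],
    [0, 270, -103, -54, -25],
    [0, 320, -122, -54, -30],
    [0, 375, -143, -54, -36],
    [0, 426, -163, -54, -36],
    [0, 426, -163, -54, -36]
  ]
}}

```text
time: 1.23
tool_pos: [502.0, -247.5, 279.5]
tcp_rot: [-3.139, -0.002, 0.873]
contact_force: [-0.8, -0.5, -0.1]
grip_width: 91.8
```

```bash
python3 go.py 463.4 260 280 94.3
```

```text
t 1.23 pos [ 502.  -247.5  279.5] rpy [-1.799e+02 -1.000e-01  5.000e+01] F [-0.8 -0.5 -0.1] w 91.8 q [-0.6   0.37  1.33  0.    1.44  0.1 ]
shift [ 364.1 -355.6    0.9] spin -44.3
```

Emit:
{"api": "carry_out", "payload": {
  "motion": [
    [0, 40, -39, 0, -8],
    [0, 80, -78, 0, -16],
    [0, 120, -117, 0, -24],
    [0, 160, -156, 0, -32],
    [0, 200, -195, 0, -40],
    [0, 240, -234, 0, -44.3],
    [0, 280, -273, 0, -44.3],
    [0, 322, -314, 0, -44.3],
    [0, 364, -355.6, 0, -44.3],
    [0, 364, -355.6, 0, -44.3]
  ]
}}

```text
time: 2.48
tool_pos: [462.3, 262.5, 280.3]
tcp_rot: [-3.14, -0.003, 1.651]
contact_force: [0.5, -0.2, -0.5]
grip_width: 91.7
```

```bash
python3 go.py 463.4 260 117 94.3
python3 - <<'E'
from plant import bot
import cv2
from h import *
for n in ('scene','top'):
    c=bot.capture(n);cv2.imwrite(f'pics/{n}1.png',c['color'][:,:,::-1])
E
```

```text
t 2.48 pos [462.3 262.5 280.3] rpy [-179.9   -0.2   94.6] F [ 0.5 -0.2 -0.5] w 91.7 q [0.37 0.32 1.41 0.   1.41 0.29]
shift [ -3.1   1.1 163.3] spin 0.3
```

View pics/top1.png

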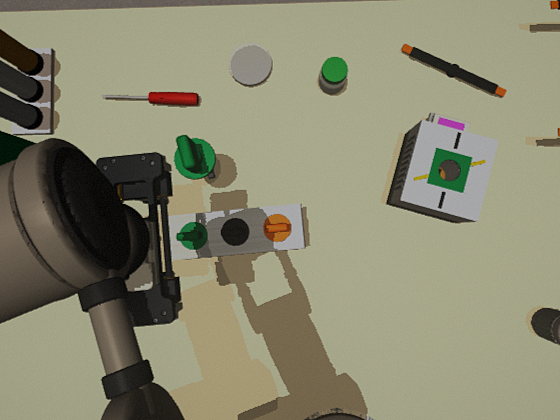

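View pics/scene1.png

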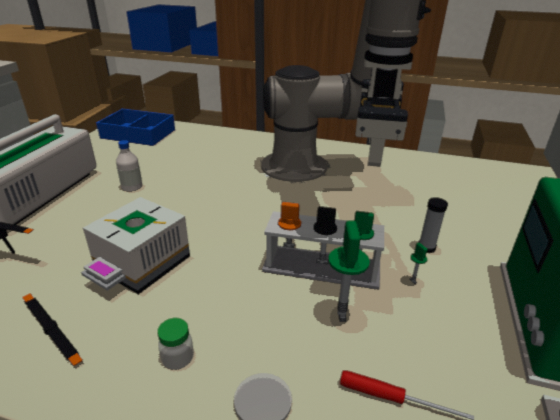

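The picture shows the open gripper above the rack, jaws across the green wing at (192,236). The big look-alike at (195,158) stands clear of the gripper body. Candidates were the large green (195,158), the rack green (192,236), the small green (137,239) and the green jar lid (334,69). I choose the rack one: its flange is at 110 mm and its wing top at 155 mm.

Emit:
{"api": "carry_out", "payload": {
  "motion": [
    [0, -3, 1.1, 10, 0.3],
    [0, -3, 1.1, 40, 0.3],
    [0, -3, 1.1, 75, 0.3],
    [0, -3, 1.1, 105, 0.3],
    [0, -3, 1.1, 105, 0.3]
  ]
}}

```text
time: 3.2
tool_pos: [463.2, 254.5, 173.2]
tcp_rot: [-3.135, 0.0, 1.639]
contact_force: [-0.1, 0.1, 0.7]
grip_width: 92.0
```

```bash
python3 go.py 463.4 260 117 94.3
python3 - <<'E'
from plant import bot
import cv2
c=bot.capture('scene');cv2.imwrite('pics/s2.png',cv2.resize(c['color'][120:330,250:440],None,fx=3,fy=3,interpolation=2)[:590,:,::-1])
E
```

```text
t 3.2 pos [463.2 254.5 173.2] rpy [-179.6    0.    93.9] F [-0.1  0.1  0.7] w 92.0 q [0.36 0.4  1.59 0.   1.16 0.29]
shift [ 5.5  1.  56.2] spin -0.4
```

View pics/s2.png

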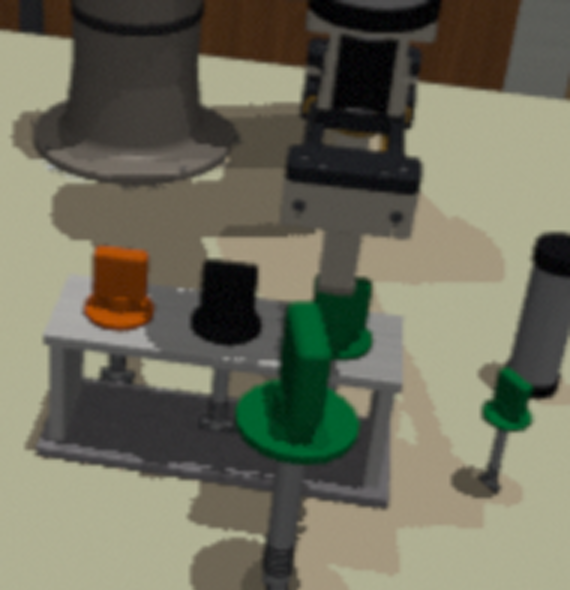

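```bash
python3 - <<'E'
from plant import bot
for i in range(3):
    o=bot.get_obs();print(o['time'],o['tool_pos'].round(2),o['dq'].round(3));bot.capture('top')
E
python3 go.py 463.4 260 117 94.3
```

```text
3.25 [464.23 255.16 174.94] [ 0.011 -0.025 -0.045  0.001  0.009  0.002]
3.3 [464.93 255.7  176.07] [ 0.01  -0.015 -0.024  0.001  0.    -0.001]
3.35 [465.26 256.11 176.7 ] [ 0.01  -0.008 -0.009  0.003 -0.004  0.001]
t 3.4 pos [465.3 256.4 176.9] rpy [ 1.799e+02 -1.000e-01  9.400e+01] F [ 0.2 -1.  -0.4] w 91.4 q [0.36 0.4  1.59 0.   1.16 0.29]
shift [ 3.6 -1.7 59.9] spin -0.3
```

Emit:
{"api": "carry_out", "payload": {
  "motion": [
    [0, 3.6, -1.7, 10, -0.3],
    [0, 3.6, -1.7, 24, -0.3],
    [0, 3.6, -1.7, 38, -0.3],
    [0, 3.6, -1.7, 48, -0.3],
    [0, 3.6, -1.7, 55, -0.3],
    [0, 3.6, -1.7, 59, -0.3],
    [0, 3.6, -1.7, 59.5, -0.3],
    [0, 3.6, -1.7, 59.5, -0.3],
    [0, 3.6, -1.7, 59.5, -0.3]
  ]
}}

```text
time: 4.53
tool_pos: [463.6, 260.1, 117.7]
tcp_rot: [3.14, -0.003, 1.646]
contact_force: [1.3, -0.1, 0.3]
grip_width: 92.1
```

```bash
python3 go.py 463.4 260 117 94.3
```

```text
t 4.53 pos [463.6 260.1 117.7] rpy [ 1.799e+02 -1.000e-01  9.430e+01] F [ 1.3 -0.1  0.3] w 92.1 q [0.37 0.47 1.66 0.   1.01 0.29]
shift [-0.  -0.2  0.7] spin 0.0
```

Emit:
{"api": "carry_out", "payload": {
  "motion": [
    [1, 0, 0, 0, 0],
    [1, 0, 0, 0, 0],
    [1, 0, 0, 0, 0],
    [1, 0, 0, 0, 0],
    [1, 0, 0, 0, 0],
    [1, 0, 0, 0, 0],
    [1, 0, 0, 0, 0],
    [1, 0, 0, 0, 0]
  ]
}}

```text
time: 5.52
tool_pos: [463.6, 260.1, 117.7]
tcp_rot: [3.14, -0.003, 1.646]
contact_force: [-0.7, -0.5, -0.2]
grip_width: 17.6
```

```bash
python3 go.py 463.4 260 290 94.3
```

```text
t 5.53 pos [463.6 260.1 117.7] rpy [ 1.799e+02 -1.000e-01  9.430e+01] F [-0.7 -0.5 -0.2] w 17.6 q [0.37 0.47 1.66 0.   1.01 0.29]
shift [ 4.000e-01  1.000e-01 -1.723e+02] spin 0.0
```

Emit:
{"api": "carry_out", "payload": {
  "motion": [
    [1, 0, 0, 0, 0],
    [1, 0, 0, 0, 0],
    [1, 0, 0, 0, 0],
    [1, 0, 0, -5, 0],
    [1, 0, 0, -15, 0],
    [1, 0, 0, -25, 0],
    [1, 0, 0, -30, 0],
    [1, 0, 0, -30, 0]
  ]
}}

```text
time: 6.52
tool_pos: [463.8, 260.1, 148.3]
tcp_rot: [3.139, -0.003, 1.646]
contact_force: [0.3, -0.2, -2.2]
grip_width: 18.0
```

```bash
python3 go.py 463.4 260 295 94.3
python3 - <<'E'
from plant import bot
import cv2
c=bot.capture('scene');cv2.imwrite('pics/s3.png',cv2.resize(c['color'][120:330,250:440],None,fx=3,fy=3,interpolation=2)[:590,:,::-1])
E
```

```text
t 6.53 pos [463.8 260.1 148.3] rpy [179.8  -0.2  94.3] F [ 0.3 -0.2 -2.2] w 18.0 q [0.37 0.43 1.62 0.   1.09 0.29]
shift [   0.4    0.  -146.7] spin 0.0
```

View pics/s3.png

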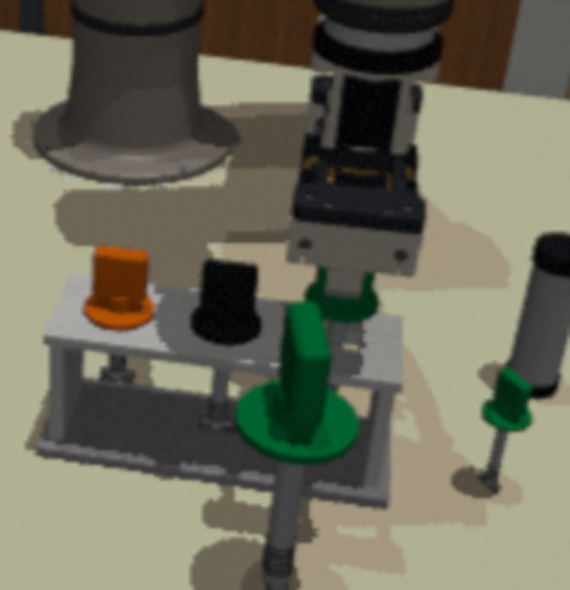

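The screw hangs in the jaws with its flange off the rack at about (343,290) in the crop. The other screws are untouched, so I continue up.

Emit:
{"api": "carry_out", "payload": {
  "motion": [
    [1, 0, 0, -20, 0],
    [1, 0, 0, -45, 0],
    [1, 0, 0, -75, 0],
    [1, 0, 0, -105, 0],
    [1, 0, 0, -130, 0],
    [1, 0, 0, -145, 0],
    [1, 0, 0, -147, 0],
    [1, 0, 0, -147, 0],
    [1, 0, 0, -147, 0]
  ]
}}

```text
time: 7.7
tool_pos: [462.9, 259.4, 293.7]
tcp_rot: [3.142, -0.002, 1.646]
contact_force: [1.0, -0.1, -1.5]
grip_width: 17.4
```

```bash
python3 go.py 571.4 -196 295 163.1
python3 - <<'E'
from plant import bot
import cv2
c=bot.capture('scene');cv2.imwrite('pics/s4.png',cv2.resize(c['color'][50:330,220:440],None,fx=2,fy=2,interpolation=2)[:590,:,::-1])
E
```

```text
t 7.7 pos [462.9 259.4 293.7] rpy [ 1.80e+02 -1.00e-01  9.43e+01] F [ 1.  -0.1 -1.5] w 17.4 q [0.37 0.31 1.39 0.   1.45 0.29]
shift [-462.3   74.    -2.2] spin -68.8
```

View pics/s4.png

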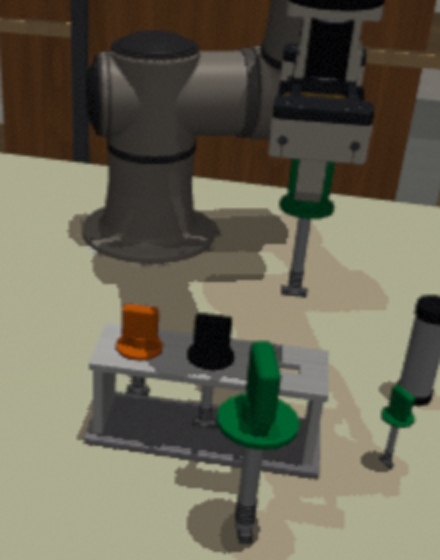

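Emit:
{"api": "carry_out", "payload": {
  "motion": [
    [1, -20, 3, -2, 0],
    [1, -60, 10, -2, -6],
    [1, -105, 17, -2, -13],
    [1, -150, 24, -2, -21],
    [1, -195, 31, -2, -29],
    [1, -240, 38, -2, -37],
    [1, -285, 46, -2, -45],
    [1, -330, 53, -2, -53],
    [1, -365, 58, -2, -60],
    [1, -390, 62, -2, -65]
  ]
}}

```text
time: 9.0
tool_pos: [554.1, -126.5, 294.3]
tcp_rot: [3.14, -0.002, 2.783]
contact_force: [0.4, -0.0, -1.8]
grip_width: 18.0
```

```bash
python3 go.py 571.4 -196 295 163.1
```

```text
t 9.0 pos [ 554.1 -126.5  294.3] rpy [ 1.799e+02 -1.000e-01  1.594e+02] F [ 0.4 -0.  -1.8] w 18.0 q [-0.36  0.38  1.28  0.    1.48 -1.57]
shift [-40.6 -59.   -0.9] spin -3.7
```

Emit:
{"api": "carry_out", "payload": {
  "motion": [
    [1, -20, -30, -1, -2],
    [1, -34, -50, -1, -3.7],
    [1, -40.6, -59, -1, -3.7],
    [1, -40.6, -59, -1, -3.7],
    [1, -40.6, -59, -1, -3.7],
    [1, -40.6, -59, -1, -3.7],
    [1, -40.6, -59, -1, -3.7]
  ]
}}

```text
time: 9.88
tool_pos: [571.4, -195.4, 295.4]
tcp_rot: [3.14, -0.001, 2.848]
contact_force: [0.1, -0.2, -1.2]
grip_width: 18.1
```

```bash
python3 - <<'E'
from plant import bot
from h import *
for n in ('scene','top'):
    c=bot.capture(n);np.savez(f'{n}5.npz',**c)
    cv2.imwrite(f'pics/{n}5.png',c['color'][:,:,::-1] if n=='top' else cv2.resize(c['color'][60:300,40:240],None,fx=2.4,fy=2.4,interpolation=2)[:,:,::-1])
E
python3 go.py 571.4 -196 295 163.1
```

```text
t 9.97 pos [ 571.4 -195.7  295.2] rpy [ 1.799e+02 -1.000e-01  1.631e+02] F [ 0.9 -0.8 -0.9] w 17.9 q [-0.46  0.46  1.16  0.    1.53 -1.73]
shift [-0.1 -0.3  0.2] spin 0.0
```

View pics/scene5.png

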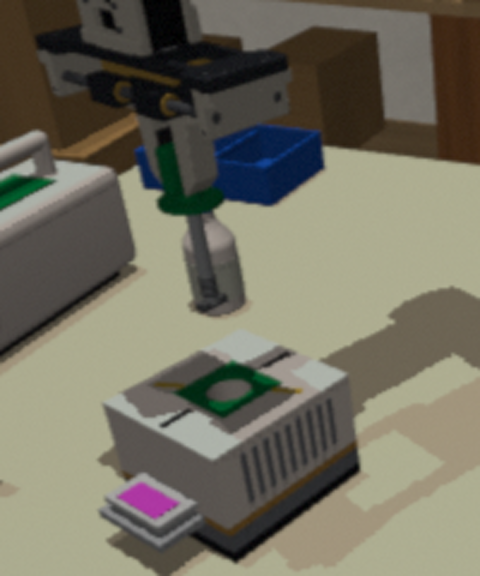

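View pics/top5.png

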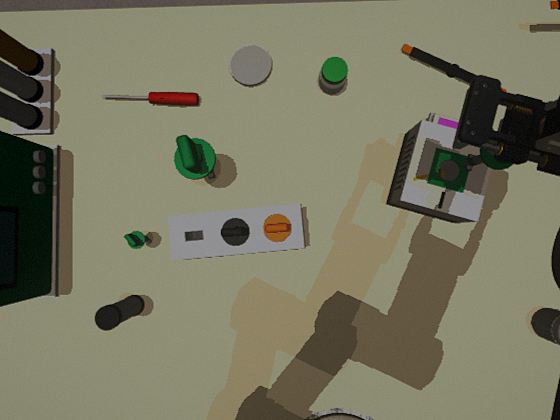

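```bash
python3 - <<'E'
from h import *
c,d,K,T=load('scene5.npz')
for z in (287.5,282.5,190.5,182.5,110):
    p=T[:3,:3]@np.array([571.4,-195.8,z])+T[:3,3];q=K@p;q=q[:2]/q[2];print(z,q.round(1),'crop',((q-[40,60])*2.4).round(0), p[2].round(0))
P=pts(d,K,T)
for z0,z1 in((195,210),(210,225),(225,240),(240,255),(255,270)):
    m=(P[...,2]>z0)&(P[...,2]<z1)&(np.hypot(P[...,0]-571,P[...,1]+196)<35)
    print(z0,m.sum(),P[m].mean(0).round(1),P[m].std(0).round(1))
cv2.imwrite('pics/c5.png',cv2.resize(c[120:230,90:190],None,fx=5,fy=5,interpolation=2)[:,:,::-1])
E
```

```text
287.5 [117.9 142.1] crop [187. 197.] 775.0
282.5 [118.5 144.6] crop [188. 203.] 778.0
190.5 [127.5 187.8] crop [210. 307.] 827.0
182.5 [128.2 191.4] crop [212. 315.] 831.0
110 [134.5 221.6] crop [227. 388.] 870.0
195 75 [ 573.8 -193.   201.4] [5.6 3.8 4.5]
210 45 [ 574.1 -192.7  217.8] [2.6 3.4 3.9]
225 47 [ 573.7 -192.6  232.1] [2.4 3.  4.4]
240 50 [ 573.7 -192.6  247.5] [2.8 2.9 4.4]
255 49 [ 573.9 -192.4  262.6] [2.8 2.9 4.2]
```

View pics/c5.png

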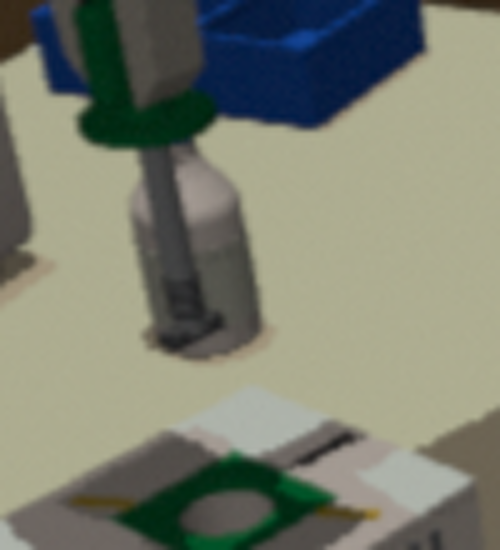

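```bash
python3 - <<'E'
from h import *
c,d,K,T=load('scene0.npz');hsv=cv2.cvtColor(c,cv2.COLOR_RGB2HSV)
g=cv2.inRange(hsv,(50,90,30),(95,255,255));V,U=np.indices(g.shape)
g[(U<100)|(U>175)|(V<195)|(V>250)]=0
n,l,s,ce=cv2.connectedComponentsWithStats(g);i=1+np.argmax(s[1:,4]);print(s[i])
cs,_=cv2.findContours((l==i).astype(np.uint8),cv2.RETR_CCOMP,cv2.CHAIN_APPROX_NONE)
for k in sorted(cs,key=len)[-2:]:
    q=cast(k[:,0],K,T,111);print(len(k),fit(q),cv2.minEnclosingCircle(np.float32(q[:,:2])))
E
python3 go.py 571.4 -196 228 163.1
```

```text
[113 211  43  23 393]
43 ((573.4093017578125, -193.58050537109375), (37.139427185058594, 38.11688232421875), 17.518835067749023) ((573.32958984375, -193.73434448242188), 20.15799903869629)
85 ((571.18310546875, -195.29542541503906), (63.434364318847656, 62.68722152709961), 72.94404602050781) ((572.4713745117188, -195.77835083007812), 42.24589538574219)
t 9.97 pos [ 571.4 -195.7  295.2] rpy [ 1.799e+02 -1.000e-01  1.631e+02] F [ 0.9 -0.8 -0.9] w 17.9 q [-0.46  0.46  1.16  0.    1.53 -1.73]
shift [-0.2 -0.5 67.2] spin 0.0
```

Emit:
{"api": "carry_out", "payload": {
  "motion": [
    [1, 0, 0, 15, 0],
    [1, 0, 0, 35, 0],
    [1, 0, 0, 52, 0],
    [1, 0, 0, 62, 0],
    [1, 0, 0, 65, 0],
    [1, 0, 0, 65, 0],
    [1, 0, 0, 65, 0]
  ]
}}

```text
time: 10.85
tool_pos: [571.6, -195.6, 231.0]
tcp_rot: [3.14, -0.0, 2.847]
contact_force: [0.3, -0.9, -1.8]
grip_width: 17.4
```

```bash
python3 - <<'E'
from plant import bot
from h import *
c=bot.capture('scene');np.savez('scene6.npz',**c)
cv2.imwrite('pics/scene6.png',cv2.resize(c['color'][130:270,70:210],None,fx=4,fy=4,interpolation=2)[:,:,::-1])
E
python3 go.py 571.4 -196 123 163.1
```

```text
t 10.9 pos [ 571.6 -195.6  230.9] rpy [179.9  -0.  163.1] F [ 0.8 -0.1 -1.5] w 18.3 q [-0.46  0.49  1.29  0.    1.37 -1.73]
shift [  0.   -0.6 107.9] spin 0.0
```

View pics/scene6.png

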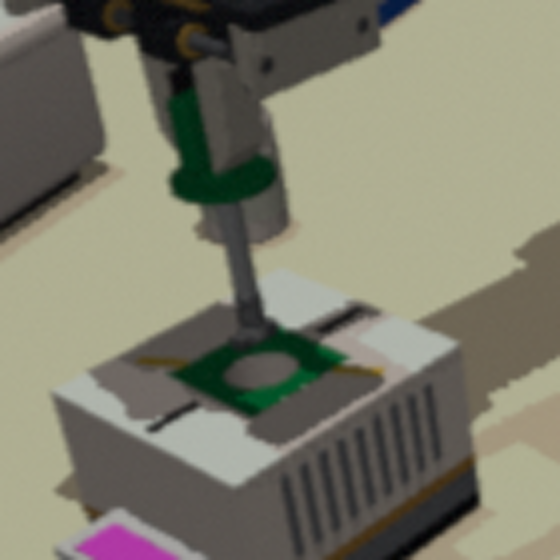

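The foot hangs just above the mouth at crop (250,335), in line with the black marks, with the hole at (262,368). It's time to lower it.

Emit:
{"api": "carry_out", "payload": {
  "motion": [
    [1, 0, -0.3, 8, 0],
    [1, 0, -0.3, 18, 0],
    [1, 0, -0.3, 30, 0],
    [1, 0, -0.3, 42, 0],
    [1, 0, -0.3, 52, 0],
    [1, 0, -0.3, 60, 0],
    [1, 0, -0.3, 65, 0],
    [1, 0, -0.3, 65, 0],
    [1, 0, -0.3, 65, 0]
  ]
}}

```text
time: 12.02
tool_pos: [571.8, -195.9, 166.3]
tcp_rot: [3.14, 0.001, 2.847]
contact_force: [0.1, -0.5, -2.1]
grip_width: 18.3
```

```bash
python3 go.py 571.4 -196 123.5 163.1
```

```text
t 12.03 pos [ 571.8 -195.9  166.3] rpy [179.9   0.  163.1] F [ 0.1 -0.5 -2.1] w 18.3 q [-0.46  0.54  1.38  0.    1.22 -1.74]
shift [ 0.3 -0.3 42.8] spin 0.0
```

Emit:
{"api": "carry_out", "payload": {
  "motion": [
    [1, 0.2, 0, 6, 0],
    [1, 0.2, 0, 13, 0],
    [1, 0.2, 0, 20, 0],
    [1, 0.2, 0, 27, 0],
    [1, 0.2, 0, 33, 0],
    [1, 0.2, 0, 38, 0],
    [1, 0.2, 0, 40, 0],
    [1, 0.2, 0, 40, 0]
  ]
}}

```text
time: 13.02
tool_pos: [571.6, -195.8, 126.3]
tcp_rot: [3.14, 0.001, 2.847]
contact_force: [-0.8, -0.5, 0.2]
grip_width: 18.2
```

```bash
python3 go.py 571.4 -196 123.5 163.1; python3 - <<'E'
from plant import bot
from h import *
c=bot.capture('scene');np.savez('scene7.npz',**c)
cv2.imwrite('pics/scene7.png',cv2.resize(c['color'][130:270,70:210],None,fx=4,fy=4,interpolation=2)[:,:,::-1])
E
```

```text
t 13.03 pos [ 571.6 -195.8  126.3] rpy [179.9   0.  163.1] F [-0.8 -0.5  0.2] w 18.2 q [-0.46  0.58  1.43  0.    1.13 -1.74]
shift [ 0.2 -0.3  2.8] spin 0.0
```

View pics/scene7.png

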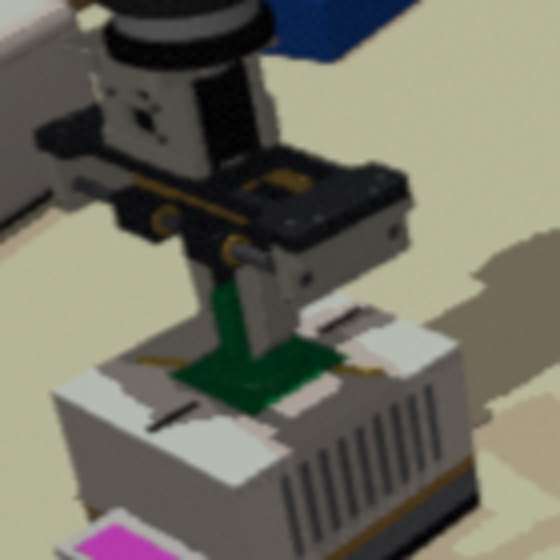

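The flange is practically on the collar, and the foot has passed the slot. I press down a little further until I feel contact.

Emit:
{"api": "carry_out", "payload": {
  "motion": [
    [1, 0, 0, 1.5, 0],
    [1, 0, 0, 2.5, 0],
    [1, 0, 0, 2.5, 0],
    [1, 0, 0, 2.5, 0]
  ]
}}

```text
time: 13.58
tool_pos: [571.8, -195.8, 124.0]
tcp_rot: [3.14, 0.001, 2.847]
contact_force: [0.4, -0.0, -1.0]
grip_width: 17.9
```

```bash
python3 go.py 571.4 -196 123.5 103.1
```

```text
t 13.57 pos [ 571.8 -195.8  124. ] rpy [1.799e+02 1.000e-01 1.631e+02] F [ 0.4 -0.  -1. ] w 17.9 q [-0.46  0.58  1.44  0.    1.13 -1.74]
shift [ 0.3 -0.3  0.5] spin 60.0
```

Emit:
{"api": "carry_out", "payload": {
  "motion": [
    [1, 0, 0, 1, 0],
    [1, 0, 0, 2, 0],
    [1, 0, 0, 2, 0],
    [1, 0, 0, 2, 0]
  ]
}}

```text
time: 14.08
tool_pos: [571.9, -195.9, 122.7]
tcp_rot: [3.14, 0.002, 2.848]
contact_force: [-2.3, 0.4, 5.6]
grip_width: 18.0
```

```bash
python3 go.py 571.4 -196 122 103.1
```

```text
t 14.07 pos [ 571.9 -195.9  122.7] rpy [1.799e+02 1.000e-01 1.632e+02] F [-2.3  0.4  5.6] w 18.0 q [-0.46  0.58  1.44  0.    1.12 -1.74]
shift [ 0.4 -0.3  0.7] spin 60.1
```

Contact shows about 7 N with the flange at 110 mm, so it is seated. Next I turn it clockwise, which is positive about the downward tool z.

Emit:
{"api": "carry_out", "payload": {
  "motion": [
    [1, 0, 0, 0, 4],
    [1, 0, 0, 0, 11],
    [1, 0, 0, 0, 19],
    [1, 0, 0, 0, 27],
    [1, 0, 0, 0, 35],
    [1, 0, 0, 0, 43],
    [1, 0, 0, 0, 51],
    [1, 0, 0, 0, 58],
    [1, 0, 0, 0, 60],
    [1, 0, 0, 0, 60]
  ]
}}

```text
time: 15.32
tool_pos: [572.1, -196.0, 122.7]
tcp_rot: [3.139, -0.0, 1.802]
contact_force: [0.0, 0.3, 2.0]
grip_width: 17.9
```

```bash
python3 go.py 571.4 -196 122.7 103.1;python3 - <<'E'
from plant import bot
from h import *
print(bot.get_obs()['moment'])
for n in ('scene','top'):
    c=bot.capture(n);np.savez(f'{n}8.npz',**c)
    cv2.imwrite(f'pics/{n}8.png',cv2.resize(c['color'][130:270,70:210] if n=='scene' else c['color'][110:225,380:505],None,fx=4,fy=4,interpolation=2)[:,:,::-1])
E
```

```text
t 15.32 pos [ 572.1 -196.   122.7] rpy [179.8  -0.  103.2] F [0.  0.3 2. ] w 17.9 q [-0.46  0.58  1.44  0.    1.12 -0.69]
shift [ 0.2 -0.7  0. ] spin 0.1
[-0.05341389 -0.18982421 -0.04084007]
```

View pics/scene8.png

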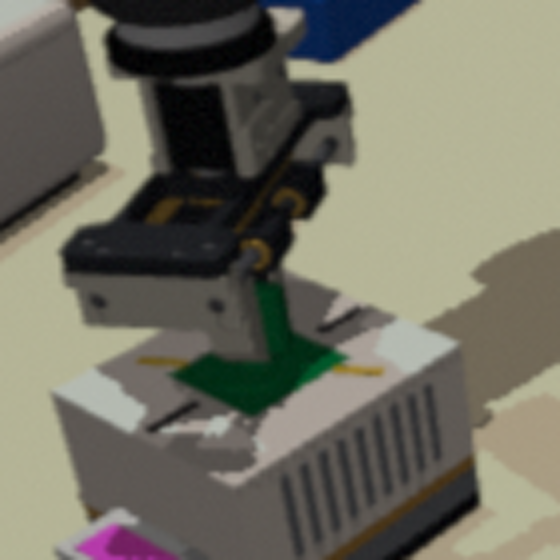

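The wing now lies along the yellow marks, with the flange down. I open the jaws and rise straight up.

Emit:
{"api": "carry_out", "payload": {
  "motion": [
    [0.6, 0, 0, 0, 0],
    [0.3, 0, 0, 0, 0],
    [0, 0, 0, 0, 0],
    [0, 0, 0, 0, 0],
    [0, 0, 0, 0, 0],
    [0, 0, 0, 0, 0],
    [0, 0, 0, 0, 0],
    [0, 0, 0, 0, 0]
  ]
}}

```text
time: 16.42
tool_pos: [572.1, -196.0, 122.7]
tcp_rot: [3.139, -0.0, 1.802]
contact_force: [0.9, 0.1, -0.2]
grip_width: 90.3
```

Emit:
{"api": "carry_out", "payload": {
  "motion": [
    [0, 0, 0, -8, 0],
    [0, 0, 0, -25, 0],
    [0, 0, 0, -50, 0],
    [0, 0, 0, -85, 0],
    [0, 0, 0, -125, 0],
    [0, 0, 0, -150, 0],
    [0, 0, 0, -150, 0]
  ]
}}

```text
time: 17.3
tool_pos: [572.5, -196.4, 275.3]
tcp_rot: [3.135, 0.003, 1.802]
contact_force: [1.3, -0.3, -0.2]
grip_width: 91.6
```

```bash
python3 go.py 440 0 300 103.1
```

```text
t 17.3 pos [ 572.5 -196.4  275.3] rpy [179.6   0.2 103.2] F [ 1.3 -0.3 -0.2] w 91.6 q [-0.46  0.46  1.21  0.    1.47 -0.69]
shift [221.5 -83.8 -26. ] spin 0.1
```

Emit:
{"api": "carry_out", "payload": {
  "motion": [
    [0, 40, -15, -10, 0],
    [0, 85, -32, -20, 0],
    [0, 130, -49, -25, 0],
    [0, 175, -66, -25, 0],
    [0, 210, -80, -25, 0],
    [0, 220, -84, -25, 0],
    [0, 220, -84, -25, 0],
    [0, 220, -84, -25, 0]
  ]
}}

```text
time: 18.3
tool_pos: [440.8, -2.4, 298.6]
tcp_rot: [3.135, 0.003, 1.801]
contact_force: [-0.3, -1.0, 0.4]
grip_width: 92.1
```

```bash
python3 - <<'E'
from plant import bot
from h import *
for n in ('scene','top'):
    c=bot.capture(n);np.savez(f'{n}9.npz',**c)
    cv2.imwrite(f'pics/{n}9.png',cv2.resize(c['color'][130:270,70:210] if n=='scene' else c['color'][110:225,380:505],None,fx=4,fy=4,interpolation=2)[:,:,::-1])
c,d,K,T,P,hsv=meas_top('top9.npz')
m=(abs(P[...,2]-160)<12)&(cv2.inRange(hsv,(50,80,20),(95,255,255))>0);m[:,:380]=0;m[225:]=0
v,u=np.nonzero(m);print(len(u),np.median(P[m][:,2]));q=cast(np.c_[u,v],K,T,160);r=fit(q);b=cv2.boxPoints(r)
e=max((b[1]-b[0],b[2]-b[1]),key=np.linalg.norm);print(r,np.degrees(np.arctan2(e[1],e[0]))%180,'yellow 103.1')
E
```

```text
199 160.07805045873565
((570.5986938476562, -192.58865356445312), (14.181364059448242, 41.25807189941406), 13.814726829528809) 103.81467 yellow 103.1
```

View pics/top9.png

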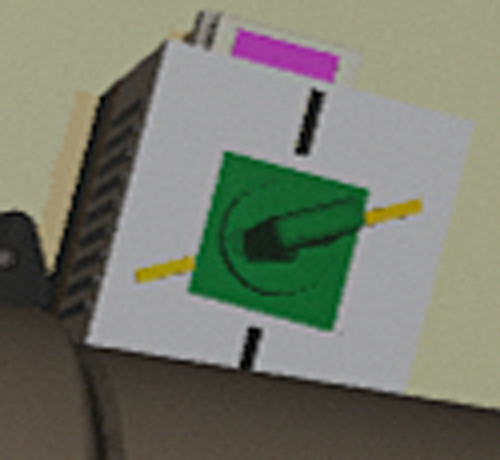

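View pics/scene9.png

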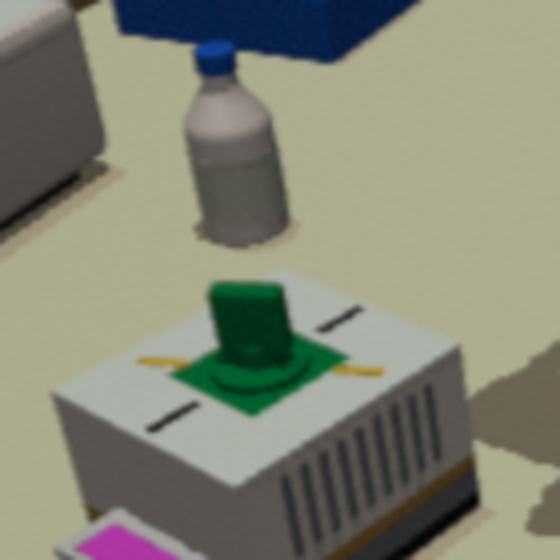

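The screw is seated and upright, its wing top at 160 mm and its wing on the yellow marks. The arm is clear, so I hand in.

```bash
python3 -c "
from plant import bot
print(bot.close_job())"
```

```text
the job is handed in; nothing more can be done
None
```

I took the middle-sized green screw from the rack and lowered it into the well in line with the black marks. When the flange met the collar (about 7 N), I turned it 60° clockwise, let go and moved the arm away. The job was handed in at about 18.4 s; no verdict is reported.

Last checks, from the final pictures:
- **Height:** the wing top is at 160 mm, which puts the flange on the collar at 110 mm.
- **Wing direction:** 103.8°, against 103.1° for the yellow marks.
- **Position:** the wing centre is within about 4 mm of the well axis. Part of that is the side of the wing showing in the picture.
- **Release:** the gripper is open and clear, with no contact force.
- **Orange and black screws:** they were still in place in a picture taken at about 10 s. I did not measure them again at the end, but the arm did not go back near the rack.

None of the checks failed. The closed jaws read about 18 mm on a 14 mm wing, but the grip held throughout. The arm also overshot by several mm after fast moves, so I let it settle before gripping and before lowering the screw.

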